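# Fit the plunger in the bore that is clear to the bottom

### The job

Take the long steel plunger out of the black holder and push it gently down through the tight seal of a bore in the aluminium valve block until it bottoms, felt as a firm stop beyond the drag of the seal. Only one of the three bores is clear: there the line around the plunger comes about level with the block's top face (within 5 mm or so), while in the other two a forgotten spacer stops it with the line standing well above the face, so draw it out again and try the next. Leave the plunger seated on the bottom of the clear bore, let go of it, never force it once it has bottomed, and do not knock over or shift the things round about.

Things in the scene. Friction and masses are not known exactly. Their poses are not given: they have to be found in the camera images.
- plunger_mid (a point): centre, half-way up, of the plunger: a plain round steel rod, 16 mm in diameter and 105 mm long, 150 g, standing upright with its tapered foot (11 mm wide, widening over 4 mm) down in one of the holder's two holes (which of the two varies), its top 75 mm above the holder's top face. Its z axis runs along the rod towards the top. The only rod with a line around it.
- plunger_line (a point): the line engraved around the plunger, 57 mm above its foot and 48 mm below its top (4.5 mm above the centre); z axis along the rod, up.
- holder: black plastic holder block, 60 (x) by 130 (y) by 40 mm high, fixed; origin at the centre of its underside. Its two holes, 18 mm wide and 30 mm deep, are at y = +30 and -30 mm; one has the plunger, the other a shorter bolt.
- valve_block: aluminium valve block, 70 (x) by 150 (y) by 75 mm high, fixed on a foot plate 85 by 165 mm; origin at the centre of its underside, z up. Three equal bores go straight down from its flat top, in a row along its y axis at +45, 0 and -45 mm. Four screw heads 4 mm high stand at its corners. It stands a push of 25 N, not more.
- bore0 (a point): centre of the mouth of the bore at y = +45 mm of the block, in the plane of its top face; z up. All bores are alike: 18 mm wide, 1 mm bevel. About 14 mm below the face a springy seal grips the rod: once the foot is 17 mm deep, pushing takes roughly 8 to 12 N while it moves (it fades at a standstill), all the way down and on pulling out. The rod does not sink by its own weight.
- bore1 (a point): the same for the middle bore, at y = 0 of the block. A clear bore lets the foot down 52 to 62 mm below the face (line within 5 mm of the face), one with a spacer only 36 to 46 mm (line 11 to 21 mm above it). Each bore's exact depth, and which is clear, varies and is not measured: bottoming must be felt. The stop is hard: the force climbs steeply within 1 mm.
- bore2 (a point): the same for the bore at y = -45 mm of the block
- bolt_mid (a point): centre of the short bolt in the holder's other hole: shank 16 mm, 24 mm wide round head, 70 mm long over all, its top 40 mm above the holder; not needed, leave it there
- oil_bottle: grey plastic oil bottle, 60 mm wide, 130 mm high, origin at its underside; bystander
- mug: white mug, 80 mm wide, 90 mm high, origin at its underside; bystander
- grease_tin: steel tin, 76 mm wide, 70 mm high, origin at its underside; bystander
- bearing: steel bearing ring, 52 mm wide, 16 mm high, lying flat, origin at its underside; bystander

How it is judged:
By the outcome, as a careful person would: the job done as asked, in the order asked, and still so for the second after the job is handed in, with the robot touching nothing.
It also fails if it takes over 64 s, if anything falls off the work surface, if the arm or the gripper's body presses on something with over 40 N, if the wrist force passes 120 N, or if a joint passes its speed limit or range.

### The arm

A 7-joint arm with a two-finger parallel gripper is mounted at the origin on the work surface. World frame = base frame: x ahead of the robot, y to its left, z up, the work surface at z = 0. Lengths are in m, angles in rad, forces in N, time in s.
With the tool pointing down it reaches from about 0.425 to 0.95 m from the base axis. Payload 16.7 kg.
Tool frame: the origin (TCP) lies on the centre line of the jaws, within the pads' length; the fingertips stand 8 mm ahead of it and the grasp point (between the pads) lies 11 mm behind it (bot.tip_extent is the distance from the TCP to the fingertips, in m); z points along the fingers, y is the line along which they close (so a half turn about z gives the same grasp; the last joint's range is limited). The gripper opens to 94 mm and grips with 3 to 60 N. Pads are 16 mm wide; open, the fingers measure 119 mm over their backs; the gripper's body (75 mm by 177 mm) begins 78 mm behind the grasp point.
Start: joints at [1.006, 0.426, 0.074, 1.606, -0.034, 1.111, -0.067], TCP at [0.272, -0.618, 0.213] pointing down, gripper open.
Joint ranges: [-2.85, 2.85], [-0.5, 2.14], [-1.23, 1.37], [0.21, 2.46], [-1.02, 4.16], [0.16, 2.05], [-2.73, 2.73]. Speed limits (rad/s): [1.89, 1.89, 2.39, 2.39, 3.01, 3.01, 3.01].

### API

Orientations are given as [roll, pitch, yaw] about the fixed x, y, z axes, in that order (R = Rz(yaw) Ry(pitch) Rx(roll)).
In Python, from plant import sense, eyes, finish_job, bot gives the robot as it stands. The module is installed in compiled form; this text tells all that it offers.
- The arm moves only by the tool send_rows, never from a script. Its argument "plan" is a list of rows, each an object with "delta_rot": the turn, a rotation vector about the tool's x, y, z in degrees, a list of three; "translation": the shift along the tool's x, y, z in cm, a list of three; "gripper": the finger opening in cm, from 0 to 9.4. A call has 1 to 5 rows; each row is the pose to reach, as a shift and turn from the pose commanded when the call began, along the tool's axes at that moment; what a row does not reach only later rows make up. A row lasts 1/10 s, in which the tool goes at most 50 mm and 8.59 degrees, less where a joint would pass 70% of its speed; a pose out of reach is approached as far as the arm can. A call with a gripper value outside its range is refused whole. The fingers move at their own pace and stop on an object; the grip force is fixed at half the most. Time passes only in rows, so rows that repeat a pose let the fingers close. It gives the time, the measured TCP pose, the force, the opening and the grip force at its end, in the units of the state.
- sense(): the state, without advancing time (a new reading comes with each control period).
- eyes.read_camera(name): name is "scene" or "top" or "wrist"; returns the picture (384x512x3 uint8, red, green, blue); there is no depth.
- eyes.get_calibration(name): a dict with "mtx" (3x3 intrinsics, pixels), "k1" (the pictures are not rectified: a ray, as slopes to the right and down, at radius r is drawn at 1 + k1 r^2 times it, then the intrinsics apply), "camera_from_world" (4x4, takes a point from world to camera coordinates). Camera axes: x right, y down, z forward; pixel columns grow to the right and rows downward; lengths in m; the calibration is good to about 2 mm. A picture is of the moment at which its call begins: read the wrist's pose just before it. get_calibration takes no time and is no camera call; for the wrist camera it gives the pose at the moment of the call.
- finish_job(): hands the job in; it is judged then, once.
The state is a dict: "time": time; "joint_pos": joint angles; "dq": joint speeds; "effort": joint torques, N m; "ee_pos": TCP position; "eef_rot": TCP orientation; "wrist_force": force on the tool from outside, world axes, zero at the start; "wrist_torque": the same for the moment, N m; "gripper_width": finger opening in m; "grip_force": force on a finger pad.
Only numpy, scipy, OpenCV 4.12 (cv2) and the standard library are available. Lean on these libraries where they do the work, as an engineer would, in place of code of your own. Each camera call takes 0.05 s, during which the arm holds its last target. There are 200 camera calls.

## Working session

There is one attempt and no reset: what is moved stays moved. The work goes in short steps, Python scripts to look and compute and a tool call to move; the robot and the scene stay as the last step left them, time stands still between calls to the robot, and variables do not carry over. Pictures are saved under pics/ and viewed, at most 10 in all, crops included, and the job is handed in when it is done.

Besides the shell and the picture viewer there is one more tool, called after "Emit:" as a command line: name --argument value ..., lists and objects as JSON in quotes. send_rows: Moves the arm, as the interface text tells. Its arguments: {"type":"object","properties":{"plan":{"type":"array","items":{"type":"object","properties":{"delta_rot":{"type":"array","items":{"type":"number"}},"translation":{"type":"array","items":{"type":"number"}},"gripper":{"type":"number"}}}}},"required":["plan"]}

```bash
mkdir -p pics
cat > h.py <<'E'
import numpy as np, cv2
from plant import sense, eyes, finish_job, bot
from scipy.spatial.transform import Rotation as R
def save(n,f):
    im=eyes.read_camera(n); cv2.imwrite('pics/'+f,im[:,:,::-1]); return im
def ray(c,u,v):
    K=c['mtx']; d=np.array([(u-K[0][2])/K[0][0],(v-K[1][2])/K[1][1]]); s=d.copy()
    for _ in range(20): s=d/(1+c['k1']*(s@s))
    T=np.array(c['camera_from_world']); r=T[:3,:3].T@np.array([s[0],s[1],1]); o=-T[:3,:3].T@T[:3,3]; return o,r
def onz(c,u,v,z):
    o,r=ray(c,u,v); return o+r*(z-o[2])/r[2]
def proj(c,p):
    T=np.array(c['camera_from_world']); q=T[:3,:3]@np.array(p)+T[:3,3]; s=q[:2]/q[2]; s=s*(1+c['k1']*(s@s)); K=c['mtx']
    return K[0][0]*s[0]+K[0][2],K[1][1]*s[1]+K[1][2]
def tool(dw):  # world shift -> tool cm
    return np.round(R.from_euler('xyz',sense()['eef_rot']).inv().apply(dw)*100,2)
E
python3 - <<'E'
from h import *
np.set_printoptions(precision=3,suppress=True)
s=sense();print(s)
a=save('top','t1.png');b=save('scene','s1.png')
for n in('top','scene','wrist'):print(eyes.get_calibration(n))
E
```

```text
{'time': 0.0, 'joint_pos': array([ 1.007,  0.427,  0.074,  1.607, -0.034,  1.111, -0.067]), 'dq': array([ 0.001,  0.   , -0.002,  0.001, -0.001, -0.001, -0.001]), 'effort': array([ -0.001, -93.584,   3.667, -45.419,  -0.049,   0.02 ,   0.   ]), 'ee_pos': array([ 0.272, -0.617,  0.213]), 'eef_rot': array([-3.14 ,  0.   ,  0.415]), 'wrist_force': array([ 0.995, -0.102, -0.225]), 'wrist_torque': array([ 0.017, -0.005, -0.036]), 'grip_force': 0.0, 'gripper_width': 0.09380758918731824}
{'mtx': array([[361.243,   0.   , 254.355],
       [  0.   , 361.243, 189.12 ],
       [  0.   ,   0.   ,   1.   ]]), 'k1': 0.03596227751968533, 'camera_from_world': array([[-0.004, -1.   , -0.021, -0.045],
       [-0.983,  0.008, -0.184,  0.56 ],
       [ 0.184,  0.02 , -0.983,  0.858],
       [ 0.   ,  0.   ,  0.   ,  1.   ]])}
{'mtx': array([[373.861,   0.   , 257.923],
       [  0.   , 373.861, 189.097],
       [  0.   ,   0.   ,   1.   ]]), 'k1': -0.06802261957302956, 'camera_from_world': array([[-0.831,  0.557,  0.003,  0.502],
       [ 0.444,  0.666, -0.599, -0.16 ],
       [-0.336, -0.497, -0.801,  1.142],
       [ 0.   ,  0.   ,  0.   ,  1.   ]])}
{'mtx': array([[340.112,   0.   , 258.566],
       [  0.   , 340.112, 187.249],
       [  0.   ,   0.   ,   1.   ]]), 'k1': -0.06545309870504476, 'camera_from_world': array([[ 0.403, -0.915, -0.001, -0.674],
       [-0.88 , -0.388,  0.274, -0.029],
       [-0.251, -0.109, -0.962,  0.392],
       [ 0.   ,  0.   ,  0.   ,  1.   ]])}
```

View pics/t1.png

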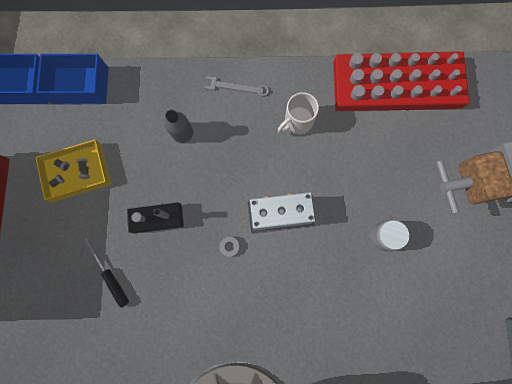

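View pics/s1.png

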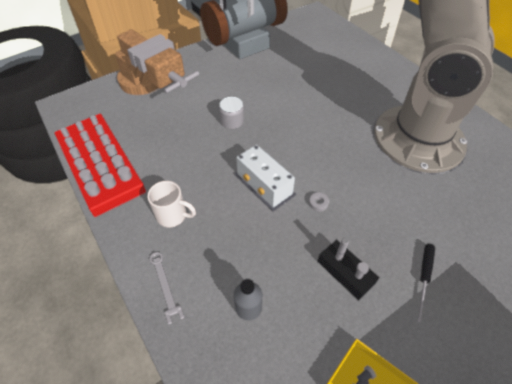

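The top view shows the holder at about (155,218), with the bolt head at (137,217) and the plunger at about (160,214). The block bores are at (263,212), (281,211) and (300,209). In the scene view the plunger is at (342,245). I'll zoom in on these.

Run:
```python
from h import *
np.set_printoptions(precision=4,suppress=True)
t=cv2.imread('pics/t1.png');s=cv2.imread('pics/s1.png')
a=cv2.resize(t[185:245,120:190],None,fx=5.7,fy=5.7,interpolation=cv2.INTER_CUBIC)
b=cv2.resize(s[225:305,310:390],None,fx=4.275,fy=4.275,interpolation=cv2.INTER_CUBIC)
cv2.imwrite('pics/c1.png',np.hstack([a,b[:342]])) ; print(a.shape,b.shape)
c=eyes.get_calibration('top')
g=cv2.cvtColor(t,cv2.COLOR_BGR2GRAY)
m=(g[180:240,240:330]<110).astype(np.uint8)
n,l,st,ce=cv2.connectedComponentsWithStats(m)
for i in range(1,n):
    if st[i,4]<120: print(ce[i]+[240,180],st[i],onz(c,*(ce[i]+[240,180]),.075))
mm=(g[180:240,240:330]>150).astype(np.uint8)
k=max(cv2.findContours(mm,0,2)[0],key=cv2.contourArea); r=cv2.minAreaRect(k);print(r,[onz(c,*(p+[240,180]),.075) for p in cv2.boxPoints(r)])
h=((g[195:240,115:195]<45)).astype(np.uint8)
k=max(cv2.findContours(h,0,2)[0],key=cv2.contourArea); r=cv2.minAreaRect(k);print(r,[onz(c,*(p+[115,195]),.04) for p in cv2.boxPoints(r)])
```

```text
(342, 399, 3) (342, 342, 3)
[242.5    180.6667] [1 0 4 2 6] [ 0.5769 -0.0195  0.075 ]
[250. 180.] [10  0  1  1  1] [ 0.5785 -0.038   0.075 ]
[307. 181.] [67  1  1  1  1] [ 0.5748 -0.1778  0.075 ]
[316. 180.] [76  0  1  1  1] [ 0.5771 -0.1998  0.075 ]
[328.5 180.5] [88  0  2  2  2] [ 0.5756 -0.2302  0.075 ]
[300. 183.] [60  3  1  1  1] [ 0.5699 -0.1606  0.075 ]
[311. 182.] [71  2  1  1  1] [ 0.5722 -0.1875  0.075 ]
[316.4615 184.0769] [74  2  5  6 13] [ 0.5669 -0.2006  0.075 ]
[304.3333 185.6667] [64  5  2  2  3] [ 0.5632 -0.1709  0.075 ]
[320. 184.] [80  4  1  1  1] [ 0.567  -0.2092  0.075 ]
[328.6667 184.3333] [88  4  2  2  3] [ 0.566  -0.2302  0.075 ]
[322. 187.] [82  7  1  1  1] [ 0.5595 -0.2138  0.075 ]
[324.5 186.5] [84  6  2  2  2] [ 0.5607 -0.2199  0.075 ]
[328. 187.] [88  7  1  1  1] [ 0.5594 -0.2283  0.075 ]
[246.5 189. ] [6 9 2 1 2] [ 0.556  -0.0294  0.075 ]
[322. 189.] [82  9  1  1  1] [ 0.5546 -0.2136  0.075 ]
[243. 191.] [ 3 11  1  1  1] [ 0.5511 -0.0208  0.075 ]
[299.75  191.625] [58 11  5  2  8] [ 0.5485 -0.1594  0.075 ]
[313.5 190.5] [73 10  2  2  2] [ 0.551  -0.1928 
[... 2029 characters left out ...]
4.5 237. ] [64 57  2  1  2] [ 0.4387 -0.1676  0.075 ]
[319.5 236. ] [79 56  2  1  2] [ 0.4409 -0.2032  0.075 ]
[297. 239.] [57 59  1  1  1] [ 0.434  -0.1497  0.075 ]
[324. 239.] [83 59  3  1  3] [ 0.4338 -0.2136  0.075 ]
((41.66551971435547, 29.656993865966797), (29.619253158569336, 62.04269790649414), 83.2901611328125) [array([ 0.5322, -0.0358,  0.075 ]), array([ 0.549 , -0.1861,  0.075 ]), array([ 0.4773, -0.192 ,  0.075 ]), array([ 0.4606, -0.0441,  0.075 ])]
((39.89405059814453, 22.68773078918457), (24.617557525634766, 54.79669952392578), 82.56858825683594) [array([0.5133, 0.2767, 0.04  ]), array([0.5304, 0.1398, 0.04  ]), array([0.4685, 0.1296, 0.04  ]), array([0.4519, 0.2648, 0.04  ])]
```

View pics/c1.png

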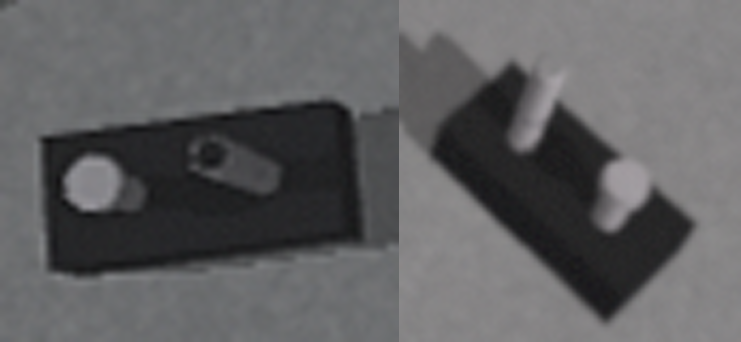

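Run:
```python
from h import *
c=eyes.get_calibration('top');s=eyes.get_calibration('scene')
print(onz(c,156.5,212.2,.115),onz(c,167,216.3,.04),onz(c,136,217,.08), onz(s,310+125/4.275,225+145/4.275,.04))
w=eyes.get_calibration('wrist')['camera_from_world'];print(-w[:3,:3].T@w[:3,3]-sense()['ee_pos'])
```

```text
[0.49539233 0.17746527 0.115     ] [0.49408473 0.17249835 0.04      ] [0.48847941 0.23656102 0.08      ] [0.50191976 0.1822072  0.04      ]
[0.07278545 0.03241972 0.17096215]
```

Emit:
send_rows --plan '[{"delta_rot":[0,0,8],"translation":[4.1,-3.7,0],"gripper":5},{"delta_rot":[0,0,16],"translation":[8.2,-7.4,0],"gripper":5},{"delta_rot":[0,0,23.8],"translation":[12.3,-11,0],"gripper":5},{"delta_rot":[0,0,23.8],"translation":[16.4,-14.7,0],"gripper":5},{"delta_rot":[0,0,23.8],"translation":[20.5,-18.4,0],"gripper":5}]'

```text
time: 0.6
ee_pos: [0.3752, -0.3885, 0.2133]
eef_rot: [-3.142, 0.0, -0.001]
wrist_force: [0.8, -0.1, -0.4]
gripper_width: 0.0575
grip_force: 0.0
```

Emit:
send_rows --plan '[{"delta_rot":[0,0,0],"translation":[2.1,-4.5,0],"gripper":4},{"delta_rot":[0,0,0],"translation":[4.2,-9,0],"gripper":4},{"delta_rot":[0,0,0],"translation":[6.3,-13.5,0],"gripper":4},{"delta_rot":[0,0,0],"translation":[8.4,-18,0],"gripper":4},{"delta_rot":[0,0,0],"translation":[10.5,-22.5,0],"gripper":4}]'

```text
time: 1.1
ee_pos: [0.4802, -0.1636, 0.2135]
eef_rot: [3.142, -0.0, -0.001]
wrist_force: [1.2, -0.6, -0.7]
gripper_width: 0.0398
grip_force: 0.0
```

Run:
```python
from h import *
print(sense()['ee_pos'],sense()['dq'].round(3)); c=eyes.get_calibration('wrist'); im=save('wrist','w1.png')
np.save('w1.npy',c)
for p in [(.5,-.0695,.075),(.5045,-.1145,.075),(.509,-.159,.075)]: print(proj(c,p))
```

```text
[ 0.48022559 -0.163625    0.21353883] [-0.64   0.075 -0.371 -0.088  0.076  0.018 -1.039]
(np.float64(157.68265377979571), np.float64(157.94072439513934))
(np.float64(205.6775275930289), np.float64(152.9660868231481))
(np.float64(253.92043392087024), np.float64(148.01923707716227))
```

View pics/w1.png

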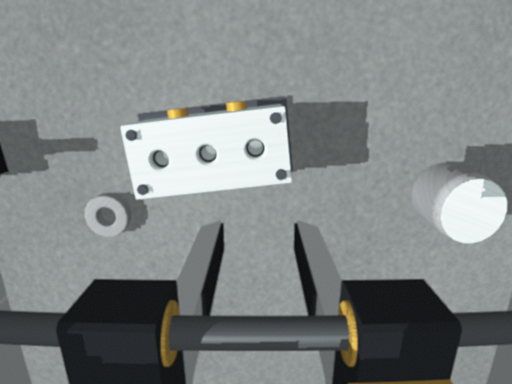

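The wrist picture shows the bores at (160,158), (207,153) and (255,148), within about 2 px of the prediction. Next I go over the plunger.

Emit:
send_rows --plan '[{"delta_rot":[0,0,0],"translation":[0.3,-4.5,0],"gripper":4},{"delta_rot":[0,0,0],"translation":[0.6,-9,0],"gripper":4},{"delta_rot":[0,0,0],"translation":[0.9,-13.5,0],"gripper":4},{"delta_rot":[0,0,0],"translation":[1.2,-18,0],"gripper":4},{"delta_rot":[0,0,0],"translation":[1.5,-22.5,0],"gripper":4}]'

```text
time: 1.65
ee_pos: [0.4948, 0.0611, 0.2135]
eef_rot: [3.142, -0.0, -0.001]
wrist_force: [1.1, -0.4, 0.2]
gripper_width: 0.0397
grip_force: 0.0
```

Emit:
send_rows --plan '[{"delta_rot":[0,0,0],"translation":[0,-4,0],"gripper":4},{"delta_rot":[0,0,0],"translation":[0,-8,0],"gripper":4},{"delta_rot":[0,0,0],"translation":[0,-11.2,0],"gripper":4},{"delta_rot":[0,0,0],"translation":[0,-11.2,0],"gripper":4},{"delta_rot":[0,0,0],"translation":[0,-11.2,0],"gripper":4}]'

```text
time: 2.15
ee_pos: [0.4949, 0.1716, 0.2132]
eef_rot: [3.141, 0.001, 0.001]
wrist_force: [0.1, -0.2, 0.6]
gripper_width: 0.0397
grip_force: 0.0
```

Run:
```python
from h import *
def bores(im):
    g=cv2.cvtColor(im,cv2.COLOR_BGR2GRAY); b=(g>170).astype(np.uint8); b[220:]=0;b[:,320:]=0
    cs,h=cv2.findContours(b,cv2.RETR_CCOMP,1); return [(cv2.minEnclosingCircle(k)) for i,k in enumerate(cs) if h[0][i][3]>=0 and cv2.contourArea(k)>100]
im=cv2.imread('pics/w1.png'); c=np.load('w1.npy',allow_pickle=True).item()
for p,r in bores(im): print(p,r,onz(c,*p,.075))
print(sense()['ee_pos'],sense()['dq'].round(3)); c=eyes.get_calibration('wrist'); im=save('wrist','w2.png')
print(proj(c,(.495,.175,.115)),proj(c,(.495,.175,.04)))
np.save('w2.npy',c)
```

```text
(143.0, 189.0) 7.071167945861816 [ 0.46995788 -0.05286357  0.075     ]
(281.6612854003906, 173.9193572998047) 6.978767395019531 [ 0.48455046 -0.18485846  0.075     ]
(158.5, 159.0) 10.920265197753906 [ 0.49899614 -0.07018955  0.075     ]
(205.8125, 154.1875) 10.87761402130127 [ 0.50335911 -0.11457751  0.075     ]
(254.229736328125, 148.3648681640625) 10.856513023376465 [ 0.50868002 -0.15928227  0.075     ]
(131.5, 135.0) 7.159010887145996 [ 0.52147262 -0.04685845  0.075     ]
(276.0, 117.5) 7.159010887145996 [ 0.53659808 -0.1789148   0.075     ]
[0.4948772  0.17159109 0.21315324] [ 0.025 -0.011  0.021  0.011  0.001  0.001  0.006]
(np.float64(254.848327767127), np.float64(190.3222480558503)) (np.float64(255.59461985413), np.float64(169.83414678549192))
```

View pics/w2.png

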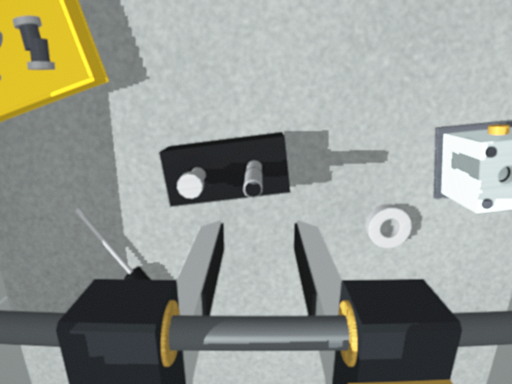

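Emit:
send_rows --plan '[{"delta_rot":[0,0,0],"translation":[0.1,-0.4,3],"gripper":4},{"delta_rot":[0,0,0],"translation":[0.1,-0.4,6.5],"gripper":4},{"delta_rot":[0,0,0],"translation":[0.1,-0.4,10],"gripper":4},{"delta_rot":[0,0,0],"translation":[0.1,-0.4,12.6],"gripper":4},{"delta_rot":[0,0,0],"translation":[0.1,-0.4,12.6],"gripper":4}]'

```text
time: 2.7
ee_pos: [0.4944, 0.1731, 0.0847]
eef_rot: [3.139, 0.005, -0.002]
wrist_force: [-0.0, -0.4, 0.7]
gripper_width: 0.0401
grip_force: 0.0
```

Emit:
send_rows --plan '[{"delta_rot":[0,0,0],"translation":[0,0,0],"gripper":3},{"delta_rot":[0,0,0],"translation":[0,0,0],"gripper":2},{"delta_rot":[0,0,0],"translation":[0,0,0],"gripper":1},{"delta_rot":[0,0,0],"translation":[0,0,0],"gripper":1},{"delta_rot":[0,0,0],"translation":[0,0,0],"gripper":1}]'

```text
time: 3.2
ee_pos: [0.497, 0.1757, 0.0888]
eef_rot: [-3.141, -0.002, -0.001]
wrist_force: [-0.9, -0.0, 8.8]
gripper_width: 0.0157
grip_force: 30.0
```

Emit:
send_rows --plan '[{"delta_rot":[0,0,0],"translation":[0,0,0],"gripper":0.5},{"delta_rot":[0,0,0],"translation":[0,0,0],"gripper":0.5},{"delta_rot":[0,0,0],"translation":[0,0,-0.5],"gripper":0.5},{"delta_rot":[0,0,0],"translation":[0,0,-1.5],"gripper":0.5},{"delta_rot":[0,0,0],"translation":[0,0,-2.5],"gripper":0.5}]'

```text
time: 3.7
ee_pos: [0.4961, 0.1755, 0.1135]
eef_rot: [-3.141, -0.0, -0.001]
wrist_force: [0.5, 0.5, -2.2]
gripper_width: 0.0154
grip_force: 30.0
```

Emit:
send_rows --plan '[{"delta_rot":[0,0,0],"translation":[0,0,-2],"gripper":0.5},{"delta_rot":[0,0,0],"translation":[0,0,-4],"gripper":0.5},{"delta_rot":[0,0,0],"translation":[0,0,-6],"gripper":0.5},{"delta_rot":[0,0,0],"translation":[0,0,-8.5],"gripper":0.5},{"delta_rot":[0,0,0],"translation":[0,0,-8.5],"gripper":0.5}]'

```text
time: 4.2
ee_pos: [0.4974, 0.176, 0.2012]
eef_rot: [-3.14, -0.005, -0.001]
wrist_force: [0.3, 0.2, -2.4]
gripper_width: 0.0155
grip_force: 30.0
```

Emit:
send_rows --plan '[{"delta_rot":[0,0,0],"translation":[0,3,0],"gripper":0.5},{"delta_rot":[0,0,0],"translation":[0,7.5,0],"gripper":0.5},{"delta_rot":[0,0,0],"translation":[0,12,0],"gripper":0.5},{"delta_rot":[0,0,0],"translation":[0.1,16.5,0],"gripper":0.5},{"delta_rot":[0,0,0],"translation":[0.2,20.5,0],"gripper":0.5}]'

```text
time: 4.7
ee_pos: [0.4973, -0.0319, 0.1975]
eef_rot: [3.141, 0.0, -0.001]
wrist_force: [0.5, -0.5, -0.9]
gripper_width: 0.0155
grip_force: 30.0
```

Emit:
send_rows --plan '[{"delta_rot":[0,0,0],"translation":[0,2.5,0],"gripper":0.5},{"delta_rot":[0,0,0],"translation":[0,4.1,0],"gripper":0.5},{"delta_rot":[0,0,0],"translation":[0,4.1,0],"gripper":0.5},{"delta_rot":[0,0,0],"translation":[0,4.1,0],"gripper":0.5},{"delta_rot":[0,0,0],"translation":[0,4.1,0],"gripper":0.5}]'

```text
time: 5.2
ee_pos: [0.4979, -0.0695, 0.1974]
eef_rot: [-3.141, 0.0, 0.001]
wrist_force: [1.1, 0.7, -2.1]
gripper_width: 0.0156
grip_force: 30.0
```

Run:
```python
from h import *
s=sense();print(s['ee_pos'],s['dq'].round(3),s['wrist_force']); c=eyes.get_calibration('wrist'); im=save('wrist','w3.png')
print(proj(c,(.499,-.07,.075)))
a=cv2.resize(im[100:350,130:400,::-1],None,fx=2.2,fy=2.2,interpolation=cv2.INTER_CUBIC);cv2.imwrite('pics/w3c.png',a)
e=s['ee_pos']
print(proj(c,e-[0,0,.077]),proj(c,e-[0,0,.02]),proj(c,e+[0,0,.028]))
```

```text
[ 0.49788692 -0.06951964  0.19740583] [-0.004 -0.001  0.002 -0.002  0.001  0.     0.002] [ 1.07362541  0.72914017 -2.1272483 ]
(np.float64(259.5750607303494), np.float64(181.6350323558492))
(np.float64(259.0924130209706), np.float64(198.36258350221573)) (np.float64(259.19678009226806), np.float64(227.15912146001585)) (np.float64(259.33890464450485), np.float64(266.58043476909))
```

View pics/w3c.png

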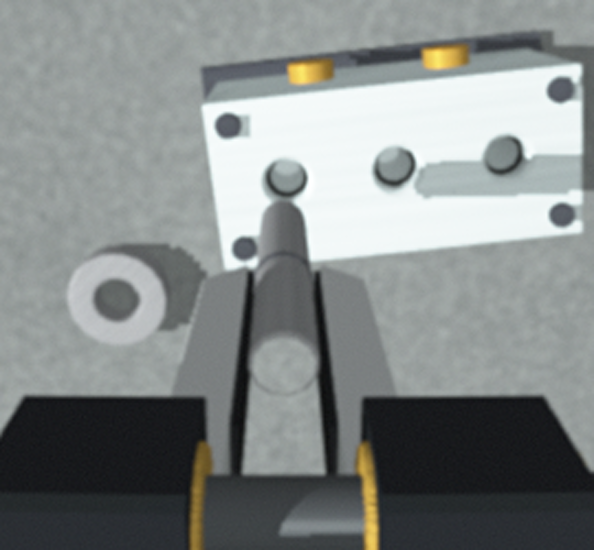

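Emit:
send_rows --plan '[{"delta_rot":[0,0,0],"translation":[0.1,0.05,1.5],"gripper":0.5},{"delta_rot":[0,0,0],"translation":[0.1,0.05,3],"gripper":0.5},{"delta_rot":[0,0,0],"translation":[0.1,0.05,4],"gripper":0.5},{"delta_rot":[0,0,0],"translation":[0.1,0.05,4.2],"gripper":0.5},{"delta_rot":[0,0,0],"translation":[0.1,0.05,4.2],"gripper":0.5}]'

```text
time: 5.75
ee_pos: [0.499, -0.0708, 0.1555]
eef_rot: [-3.141, 0.0, -0.0]
wrist_force: [-0.4, -0.8, -1.9]
gripper_width: 0.0155
grip_force: 30.0
```

Emit:
send_rows --plan '[{"delta_rot":[0,0,0],"translation":[0,0,0.3],"gripper":0.5},{"delta_rot":[0,0,0],"translation":[0,0,0.6],"gripper":0.5},{"delta_rot":[0,0,0],"translation":[0,0,0.9],"gripper":0.5},{"delta_rot":[0,0,0],"translation":[0,0,1.2],"gripper":0.5},{"delta_rot":[0,0,0],"translation":[0,0,1.2],"gripper":0.5}]'

```text
time: 6.25
ee_pos: [0.4988, -0.0711, 0.1431]
eef_rot: [-3.141, 0.001, -0.001]
wrist_force: [0.9, 0.1, -2.1]
gripper_width: 0.0151
grip_force: 30.0
```

Emit:
send_rows --plan '[{"delta_rot":[0,0,0],"translation":[0,0,0.4],"gripper":0.5},{"delta_rot":[0,0,0],"translation":[0,0,0.8],"gripper":0.5},{"delta_rot":[0,0,0],"translation":[0,0,1.2],"gripper":0.5},{"delta_rot":[0,0,0],"translation":[0,0,1.5],"gripper":0.5},{"delta_rot":[0,0,0],"translation":[0,0,1.8],"gripper":0.5}]'

```text
time: 6.75
ee_pos: [0.4994, -0.0711, 0.1256]
eef_rot: [3.142, -0.001, -0.001]
wrist_force: [0.5, 0.2, 5.5]
gripper_width: 0.0152
grip_force: 30.0
```

Emit:
send_rows --plan '[{"delta_rot":[0,0,0],"translation":[0,0,0.15],"gripper":0.5},{"delta_rot":[0,0,0],"translation":[0,0,0.3],"gripper":0.5},{"delta_rot":[0,0,0],"translation":[0,0,0.4],"gripper":0.5},{"delta_rot":[0,0,0],"translation":[0,0,0.5],"gripper":0.5},{"delta_rot":[0,0,0],"translation":[0,0,0.6],"gripper":0.5}]'

```text
time: 7.25
ee_pos: [0.4992, -0.0711, 0.1195]
eef_rot: [-3.142, -0.0, -0.001]
wrist_force: [-0.5, -0.7, 5.4]
gripper_width: 0.0152
grip_force: 30.0
```

Emit:
send_rows --plan '[{"delta_rot":[0,0,0],"translation":[0,0,0.04],"gripper":0.5},{"delta_rot":[0,0,0],"translation":[0,0,0.08],"gripper":0.5},{"delta_rot":[0,0,0],"translation":[0,0,0.12],"gripper":0.5},{"delta_rot":[0,0,0],"translation":[0,0,0.16],"gripper":0.5},{"delta_rot":[0,0,0],"translation":[0,0,0.2],"gripper":0.5}]'

```text
time: 7.75
ee_pos: [0.4991, -0.071, 0.1175]
eef_rot: [-3.142, -0.0, -0.001]
wrist_force: [1.0, -0.5, 3.9]
gripper_width: 0.0153
grip_force: 30.0
```

Emit:
send_rows --plan '[{"delta_rot":[0,0,0],"translation":[0,0,0.04],"gripper":0.5},{"delta_rot":[0,0,0],"translation":[0,0,0.08],"gripper":0.5},{"delta_rot":[0,0,0],"translation":[0,0,0.12],"gripper":0.5},{"delta_rot":[0,0,0],"translation":[0,0,0.15],"gripper":0.5},{"delta_rot":[0,0,0],"translation":[0,0,0.18],"gripper":0.5}]'

```text
time: 8.25
ee_pos: [0.4993, -0.0711, 0.1161]
eef_rot: [-3.142, -0.001, -0.001]
wrist_force: [0.3, -0.7, 14.5]
gripper_width: 0.0158
grip_force: 30.0
```

Emit:
send_rows --plan '[{"delta_rot":[0,0,0],"translation":[0,0,0.03],"gripper":0.5},{"delta_rot":[0,0,0],"translation":[0,0,0.06],"gripper":0.5},{"delta_rot":[0,0,0],"translation":[0,0,0.09],"gripper":0.5},{"delta_rot":[0,0,0],"translation":[0,0,0.12],"gripper":0.5},{"delta_rot":[0,0,0],"translation":[0,0,0.15],"gripper":0.5}]'

```text
time: 8.75
ee_pos: [0.5001, -0.071, 0.1157]
eef_rot: [3.141, -0.002, -0.001]
wrist_force: [-4.1, -0.0, 32.0]
gripper_width: 0.0155
grip_force: 30.0
```

Firm stop with the line well above the face, so bore0 has a spacer. That second batched push reached 32 N, over the 25 N limit. From here I check the force before every further step.

Emit:
send_rows --plan '[{"delta_rot":[0,0,0],"translation":[0,0,-0.4],"gripper":0.5},{"delta_rot":[0,0,0],"translation":[0,0,-1],"gripper":0.5},{"delta_rot":[0,0,0],"translation":[0,0,-1.8],"gripper":0.5},{"delta_rot":[0,0,0],"translation":[0,0,-2.6],"gripper":0.5},{"delta_rot":[0,0,0],"translation":[0,0,-3.4],"gripper":0.5}]'

```text
time: 9.25
ee_pos: [0.4988, -0.0711, 0.149]
eef_rot: [-3.142, 0.0, -0.001]
wrist_force: [-0.6, 0.4, -1.4]
gripper_width: 0.0155
grip_force: 30.0
```

Emit:
send_rows --plan '[{"delta_rot":[0,0,0],"translation":[0,0,-0.8],"gripper":0.5},{"delta_rot":[0,0,0],"translation":[0,0,-1.6],"gripper":0.5},{"delta_rot":[0,0,0],"translation":[0,0,-2.2],"gripper":0.5},{"delta_rot":[0,0,0],"translation":[0,0,-2.2],"gripper":0.5},{"delta_rot":[0,0,0],"translation":[0,0,-2.2],"gripper":0.5}]'

```text
time: 9.75
ee_pos: [0.499, -0.0711, 0.1702]
eef_rot: [-3.142, -0.0, -0.001]
wrist_force: [-0.0, -0.0, -1.8]
gripper_width: 0.0158
grip_force: 30.0
```

Emit:
send_rows --plan '[{"delta_rot":[0,0,0],"translation":[0.15,1.5,0],"gripper":0.5},{"delta_rot":[0,0,0],"translation":[0.3,3,0],"gripper":0.5},{"delta_rot":[0,0,0],"translation":[0.45,4.45,0],"gripper":0.5},{"delta_rot":[0,0,0],"translation":[0.45,4.45,0],"gripper":0.5},{"delta_rot":[0,0,0],"translation":[0.45,4.45,0],"gripper":0.5}]'

```text
time: 10.25
ee_pos: [0.5033, -0.1155, 0.1699]
eef_rot: [-3.141, 0.001, -0.001]
wrist_force: [0.7, 1.2, -2.2]
gripper_width: 0.0156
grip_force: 30.0
```

Run:
```python
from h import *
s=sense();print(s['ee_pos'],s['dq'].round(3),s['wrist_force']); c=eyes.get_calibration('wrist'); im=save('wrist','w4.png')
print(proj(c,(.5035,-.1155,.075)))
a=cv2.resize(im[100:350,130:400,::-1],None,fx=2.2,fy=2.2,interpolation=cv2.INTER_CUBIC);cv2.imwrite('pics/w4c.png',a)
e=s['ee_pos']
print(proj(c,e-[0,0,.077]),proj(c,e-[0,0,.02]),proj(c,e+[0,0,.028]))
```

```text
[ 0.50331947 -0.11554556  0.16989263] [-0.01  -0.006 -0.012  0.006 -0.    -0.    -0.001] [ 0.68430927  1.17770396 -2.19591992]
(np.float64(259.04232466379455), np.float64(191.39264238293637))
(np.float64(259.1246561776463), np.float64(198.3081415193709)) (np.float64(259.2372277205665), np.float64(227.11721251611505)) (np.float64(259.3905347033697), np.float64(266.55484165233236))
```

View pics/w4c.png

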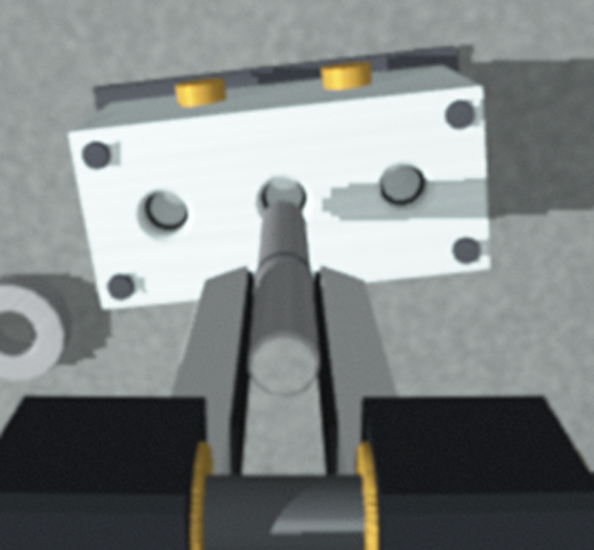

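The plunger sits unchanged in the grip, and bore1 at crop (284,195) is lined up with it. Now I insert.

Emit:
send_rows --plan '[{"delta_rot":[0,0,0],"translation":[0,0,1],"gripper":0.5},{"delta_rot":[0,0,0],"translation":[0,0,1.6],"gripper":0.5},{"delta_rot":[0,0,0],"translation":[0,0,1.9],"gripper":0.5},{"delta_rot":[0,0,0],"translation":[0,0,2.2],"gripper":0.5},{"delta_rot":[0,0,0],"translation":[0,0,2.5],"gripper":0.5}]'

```text
time: 10.8
ee_pos: [0.5036, -0.1155, 0.145]
eef_rot: [-3.141, -0.0, -0.001]
wrist_force: [0.3, 0.8, -1.3]
gripper_width: 0.0156
grip_force: 30.0
```

Depth is about 7 mm, with no contact force. On to about 29 mm.

Emit:
send_rows --plan '[{"delta_rot":[0,0,0],"translation":[0,0,0.5],"gripper":0.5},{"delta_rot":[0,0,0],"translation":[0,0,1],"gripper":0.5},{"delta_rot":[0,0,0],"translation":[0,0,1.4],"gripper":0.5},{"delta_rot":[0,0,0],"translation":[0,0,1.8],"gripper":0.5},{"delta_rot":[0,0,0],"translation":[0,0,2.2],"gripper":0.5}]'

```text
time: 11.3
ee_pos: [0.5042, -0.1157, 0.1235]
eef_rot: [3.141, -0.002, -0.001]
wrist_force: [0.5, 0.0, 6.3]
gripper_width: 0.0152
grip_force: 30.0
```

Emit:
send_rows --plan '[{"delta_rot":[0,0,0],"translation":[0,0,0.15],"gripper":0.5},{"delta_rot":[0,0,0],"translation":[0,0,0.25],"gripper":0.5},{"delta_rot":[0,0,0],"translation":[0,0,0.35],"gripper":0.5},{"delta_rot":[0,0,0],"translation":[0,0,0.45],"gripper":0.5},{"delta_rot":[0,0,0],"translation":[0,0,0.55],"gripper":0.5}]'

```text
time: 11.8
ee_pos: [0.5038, -0.1157, 0.1178]
eef_rot: [3.142, -0.001, -0.001]
wrist_force: [2.6, -1.2, 3.8]
gripper_width: 0.0152
grip_force: 30.0
```

Emit:
send_rows --plan '[{"delta_rot":[0,0,0],"translation":[0,0,0.03],"gripper":0.5},{"delta_rot":[0,0,0],"translation":[0,0,0.06],"gripper":0.5},{"delta_rot":[0,0,0],"translation":[0,0,0.08],"gripper":0.5},{"delta_rot":[0,0,0],"translation":[0,0,0.1],"gripper":0.5},{"delta_rot":[0,0,0],"translation":[0,0,0.12],"gripper":0.5}]'

```text
time: 12.3
ee_pos: [0.5036, -0.1156, 0.1166]
eef_rot: [-3.142, -0.0, -0.001]
wrist_force: [4.9, -1.9, 2.4]
gripper_width: 0.0155
grip_force: 30.0
```

Emit:
send_rows --plan '[{"delta_rot":[0,0,0],"translation":[0.03,0.02,0.03],"gripper":0.5},{"delta_rot":[0,0,0],"translation":[0.04,0.02,0.06],"gripper":0.5},{"delta_rot":[0,0,0],"translation":[0.04,0.02,0.08],"gripper":0.5},{"delta_rot":[0,0,0],"translation":[0.04,0.02,0.1],"gripper":0.5},{"delta_rot":[0,0,0],"translation":[0.04,0.02,0.12],"gripper":0.5}]'

```text
time: 12.8
ee_pos: [0.5038, -0.1157, 0.1152]
eef_rot: [-3.141, 0.0, -0.001]
wrist_force: [2.7, -0.6, 1.7]
gripper_width: 0.0155
grip_force: 30.0
```

Emit:
send_rows --plan '[{"delta_rot":[0,0,0],"translation":[0.03,0,0.03],"gripper":0.5},{"delta_rot":[0,0,0],"translation":[0.03,0,0.06],"gripper":0.5},{"delta_rot":[0,0,0],"translation":[0.03,0,0.08],"gripper":0.5},{"delta_rot":[0,0,0],"translation":[0.03,0,0.11],"gripper":0.5},{"delta_rot":[0,0,0],"translation":[0.03,0,0.14],"gripper":0.5}]'

```text
time: 13.3
ee_pos: [0.5041, -0.1157, 0.1138]
eef_rot: [-3.141, 0.0, -0.001]
wrist_force: [1.8, 0.0, 4.4]
gripper_width: 0.0156
grip_force: 30.0
```

Emit:
send_rows --plan '[{"delta_rot":[0,0,0],"translation":[0,0,0.03],"gripper":0.5},{"delta_rot":[0,0,0],"translation":[0,0,0.06],"gripper":0.5},{"delta_rot":[0,0,0],"translation":[0,0,0.08],"gripper":0.5},{"delta_rot":[0,0,0],"translation":[0,0,0.11],"gripper":0.5},{"delta_rot":[0,0,0],"translation":[0,0,0.14],"gripper":0.5}]'

```text
time: 13.8
ee_pos: [0.5041, -0.1158, 0.1125]
eef_rot: [-3.142, 0.0, -0.001]
wrist_force: [1.3, -0.3, 3.9]
gripper_width: 0.0153
grip_force: 30.0
```

Emit:
send_rows --plan '[{"delta_rot":[0,0,0],"translation":[0,0,0.03],"gripper":0.5},{"delta_rot":[0,0,0],"translation":[0,0,0.06],"gripper":0.5},{"delta_rot":[0,0,0],"translation":[0,0,0.08],"gripper":0.5},{"delta_rot":[0,0,0],"translation":[0,0,0.11],"gripper":0.5},{"delta_rot":[0,0,0],"translation":[0,0,0.14],"gripper":0.5}]'

```text
time: 14.3
ee_pos: [0.5047, -0.1158, 0.1119]
eef_rot: [3.141, -0.001, -0.001]
wrist_force: [-2.3, 1.0, 21.6]
gripper_width: 0.0154
grip_force: 30.0
```

Bore1 stops at about 40 mm, so it has a spacer too. I draw the plunger out and go to bore2.

Emit:
send_rows --plan '[{"delta_rot":[0,0,0],"translation":[0,0,-0.4],"gripper":0.5},{"delta_rot":[0,0,0],"translation":[0,0,-1],"gripper":0.5},{"delta_rot":[0,0,0],"translation":[0,0,-1.8],"gripper":0.5},{"delta_rot":[0,0,0],"translation":[0,0,-2.6],"gripper":0.5},{"delta_rot":[0,0,0],"translation":[0,0,-3.4],"gripper":0.5}]'

```text
time: 14.8
ee_pos: [0.504, -0.1158, 0.146]
eef_rot: [-3.142, 0.0, -0.001]
wrist_force: [-0.4, -0.3, -1.6]
gripper_width: 0.0156
grip_force: 30.0
```

Emit:
send_rows --plan '[{"delta_rot":[0,0,0],"translation":[0,0,-0.8],"gripper":0.5},{"delta_rot":[0,0,0],"translation":[0,0,-1.6],"gripper":0.5},{"delta_rot":[0,0,0],"translation":[0,0,-2.4],"gripper":0.5},{"delta_rot":[0,0,0],"translation":[0,0,-2.4],"gripper":0.5},{"delta_rot":[0,0,0],"translation":[0,0,-2.4],"gripper":0.5}]'

```text
time: 15.3
ee_pos: [0.5041, -0.1158, 0.1692]
eef_rot: [3.142, -0.0, -0.001]
wrist_force: [0.7, 1.0, -2.5]
gripper_width: 0.0152
grip_force: 30.0
```

Emit:
send_rows --plan '[{"delta_rot":[0,0,0],"translation":[0.16,1.5,0],"gripper":0.5},{"delta_rot":[0,0,0],"translation":[0.32,3,0],"gripper":0.5},{"delta_rot":[0,0,0],"translation":[0.48,4.45,0],"gripper":0.5},{"delta_rot":[0,0,0],"translation":[0.48,4.45,0],"gripper":0.5},{"delta_rot":[0,0,0],"translation":[0.48,4.45,0],"gripper":0.5}]'

```text
time: 15.8
ee_pos: [0.5088, -0.1609, 0.1688]
eef_rot: [-3.141, 0.0, -0.002]
wrist_force: [0.2, 0.9, -2.3]
gripper_width: 0.0158
grip_force: 30.0
```

Run:
```python
from h import *
s=sense();print(s['ee_pos'],s['dq'].round(3),s['wrist_force']); c=eyes.get_calibration('wrist'); im=save('wrist','w5.png')
print(proj(c,(.509,-.1605,.075)))
a=cv2.resize(im[100:350,130:400,::-1],None,fx=2.2,fy=2.2,interpolation=cv2.INTER_CUBIC);cv2.imwrite('pics/w5c.png',a)
```

```text
[ 0.50878813 -0.16090955  0.16881108] [-0.016 -0.007 -0.015  0.006 -0.002  0.    -0.006] [ 0.16519902  0.89778041 -2.25792995]
(np.float64(258.5770918444826), np.float64(191.74862500198952))
```

View pics/w5c.png

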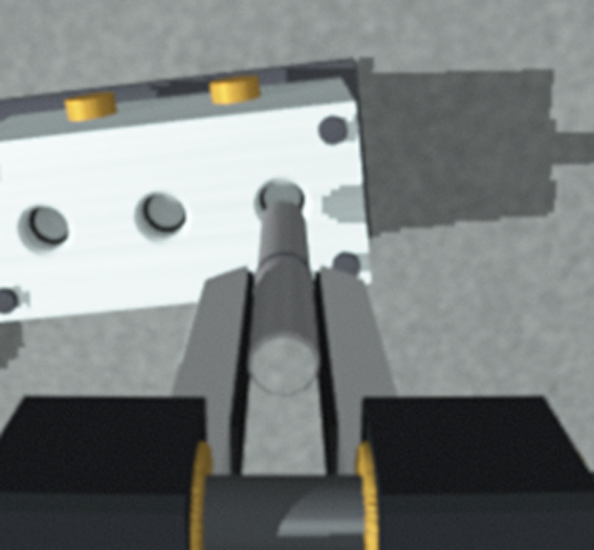

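Bore2's centre is at crop x of about 280 and the rod is at 284, so I shift about 1 mm while descending.

Emit:
send_rows --plan '[{"delta_rot":[0,0,0],"translation":[0,-0.1,0.8],"gripper":0.5},{"delta_rot":[0,0,0],"translation":[0,-0.1,1.5],"gripper":0.5},{"delta_rot":[0,0,0],"translation":[0,-0.1,1.8],"gripper":0.5},{"delta_rot":[0,0,0],"translation":[0,-0.1,2.1],"gripper":0.5},{"delta_rot":[0,0,0],"translation":[0,-0.1,2.4],"gripper":0.5}]'

```text
time: 16.35
ee_pos: [0.5091, -0.1593, 0.1449]
eef_rot: [3.141, -0.0, -0.001]
wrist_force: [0.5, -0.8, -1.5]
gripper_width: 0.0155
grip_force: 30.0
```

Emit:
send_rows --plan '[{"delta_rot":[0,0,0],"translation":[0,0,0.5],"gripper":0.5},{"delta_rot":[0,0,0],"translation":[0,0,1],"gripper":0.5},{"delta_rot":[0,0,0],"translation":[0,0,1.4],"gripper":0.5},{"delta_rot":[0,0,0],"translation":[0,0,1.8],"gripper":0.5},{"delta_rot":[0,0,0],"translation":[0,0,2.2],"gripper":0.5}]'

```text
time: 16.85
ee_pos: [0.5095, -0.1594, 0.1233]
eef_rot: [3.141, -0.001, -0.001]
wrist_force: [0.5, -1.6, 7.8]
gripper_width: 0.0157
grip_force: 30.0
```

Emit:
send_rows --plan '[{"delta_rot":[0,0,0],"translation":[0,0,0.15],"gripper":0.5},{"delta_rot":[0,0,0],"translation":[0,0,0.25],"gripper":0.5},{"delta_rot":[0,0,0],"translation":[0,0,0.35],"gripper":0.5},{"delta_rot":[0,0,0],"translation":[0,0,0.45],"gripper":0.5},{"delta_rot":[0,0,0],"translation":[0,0,0.55],"gripper":0.5}]'

```text
time: 17.35
ee_pos: [0.5093, -0.1594, 0.1179]
eef_rot: [3.141, -0.001, -0.001]
wrist_force: [0.3, -1.3, 7.3]
gripper_width: 0.0153
grip_force: 30.0
```

By elimination this bore is clear, with the bottom expected at 52–62 mm. I advance to about 50 mm.

Emit:
send_rows --plan '[{"delta_rot":[0,0,0],"translation":[0,0,0.15],"gripper":0.5},{"delta_rot":[0,0,0],"translation":[0,0,0.3],"gripper":0.5},{"delta_rot":[0,0,0],"translation":[0,0,0.45],"gripper":0.5},{"delta_rot":[0,0,0],"translation":[0,0,0.6],"gripper":0.5},{"delta_rot":[0,0,0],"translation":[0,0,0.75],"gripper":0.5}]'

```text
time: 17.85
ee_pos: [0.5094, -0.1594, 0.1104]
eef_rot: [3.141, -0.001, -0.001]
wrist_force: [0.5, -1.2, 6.2]
gripper_width: 0.0155
grip_force: 30.0
```

Emit:
send_rows --plan '[{"delta_rot":[0,0,0],"translation":[0,0,0.15],"gripper":0.5},{"delta_rot":[0,0,0],"translation":[0,0,0.3],"gripper":0.5},{"delta_rot":[0,0,0],"translation":[0,0,0.42],"gripper":0.5},{"delta_rot":[0,0,0],"translation":[0,0,0.52],"gripper":0.5},{"delta_rot":[0,0,0],"translation":[0,0,0.6],"gripper":0.5}]'

```text
time: 18.35
ee_pos: [0.5093, -0.1594, 0.1044]
eef_rot: [3.141, -0.001, -0.001]
wrist_force: [-0.1, -2.3, 5.1]
gripper_width: 0.0152
grip_force: 30.0
```

Emit:
send_rows --plan '[{"delta_rot":[0,0,0],"translation":[0,0.03,0.06],"gripper":0.5},{"delta_rot":[0,0,0],"translation":[0,0.03,0.12],"gripper":0.5},{"delta_rot":[0,0,0],"translation":[0,0.03,0.18],"gripper":0.5},{"delta_rot":[0,0,0],"translation":[0,0.03,0.22],"gripper":0.5},{"delta_rot":[0,0,0],"translation":[0,0.03,0.26],"gripper":0.5}]'

```text
time: 18.85
ee_pos: [0.5091, -0.1596, 0.1015]
eef_rot: [-3.142, -0.0, -0.001]
wrist_force: [1.0, -1.1, 4.9]
gripper_width: 0.0156
grip_force: 30.0
```

Emit:
send_rows --plan '[{"delta_rot":[0,0,0],"translation":[0,0,0.03],"gripper":0.5},{"delta_rot":[0,0,0],"translation":[0,0,0.05],"gripper":0.5},{"delta_rot":[0,0,0],"translation":[0,0,0.08],"gripper":0.5},{"delta_rot":[0,0,0],"translation":[0,0,0.1],"gripper":0.5},{"delta_rot":[0,0,0],"translation":[0,0,0.12],"gripper":0.5}]'

```text
time: 19.35
ee_pos: [0.5091, -0.1596, 0.1004]
eef_rot: [-3.142, -0.0, -0.001]
wrist_force: [1.1, -0.7, 2.6]
gripper_width: 0.0157
grip_force: 30.0
```

Emit:
send_rows --plan '[{"delta_rot":[0,0,0],"translation":[0,0,0.03],"gripper":0.5},{"delta_rot":[0,0,0],"translation":[0,0,0.05],"gripper":0.5},{"delta_rot":[0,0,0],"translation":[0,0,0.08],"gripper":0.5},{"delta_rot":[0,0,0],"translation":[0,0,0.1],"gripper":0.5},{"delta_rot":[0,0,0],"translation":[0,0,0.12],"gripper":0.5}]'

```text
time: 19.85
ee_pos: [0.509, -0.1596, 0.0991]
eef_rot: [-3.142, -0.0, -0.001]
wrist_force: [1.5, -0.1, 5.5]
gripper_width: 0.0154
grip_force: 30.0
```

Emit:
send_rows --plan '[{"delta_rot":[0,0,0],"translation":[0,0,0.03],"gripper":0.5},{"delta_rot":[0,0,0],"translation":[0,0,0.05],"gripper":0.5},{"delta_rot":[0,0,0],"translation":[0,0,0.08],"gripper":0.5},{"delta_rot":[0,0,0],"translation":[0,0,0.1],"gripper":0.5},{"delta_rot":[0,0,0],"translation":[0,0,0.12],"gripper":0.5}]'

```text
time: 20.35
ee_pos: [0.509, -0.1596, 0.0979]
eef_rot: [-3.142, -0.0, -0.001]
wrist_force: [1.6, -0.2, 4.8]
gripper_width: 0.0155
grip_force: 30.0
```

Emit:
send_rows --plan '[{"delta_rot":[0,0,0],"translation":[0,0,0.03],"gripper":0.5},{"delta_rot":[0,0,0],"translation":[0,0,0.05],"gripper":0.5},{"delta_rot":[0,0,0],"translation":[0,0,0.08],"gripper":0.5},{"delta_rot":[0,0,0],"translation":[0,0,0.1],"gripper":0.5},{"delta_rot":[0,0,0],"translation":[0,0,0.12],"gripper":0.5}]'

```text
time: 20.85
ee_pos: [0.5095, -0.1596, 0.0976]
eef_rot: [3.141, -0.001, -0.001]
wrist_force: [-2.1, -0.3, 21.5]
gripper_width: 0.0153
grip_force: 30.0
```

Firm stop: 21.5 N at a depth of about 54 mm. I ease off, let go and rise.

Emit:
send_rows --plan '[{"delta_rot":[0,0,0],"translation":[0,0,-0.04],"gripper":0.5},{"delta_rot":[0,0,0],"translation":[0,0,-0.07],"gripper":0.5},{"delta_rot":[0,0,0],"translation":[0,0,-0.07],"gripper":0.5},{"delta_rot":[0,0,0],"translation":[0,0,-0.07],"gripper":2},{"delta_rot":[0,0,0],"translation":[0,0,-0.07],"gripper":4}]'

```text
time: 21.35
ee_pos: [0.5083, -0.1594, 0.097]
eef_rot: [-3.141, 0.001, -0.001]
wrist_force: [-0.5, 0.4, -1.1]
gripper_width: 0.0248
grip_force: 0.0
```

Emit:
send_rows --plan '[{"delta_rot":[0,0,0],"translation":[0,0,0],"gripper":4},{"delta_rot":[0,0,0],"translation":[0,0,0],"gripper":4},{"delta_rot":[0,0,0],"translation":[0,0,-1],"gripper":4},{"delta_rot":[0,0,0],"translation":[0,0,-3],"gripper":4},{"delta_rot":[0,0,0],"translation":[0,0,-6],"gripper":4}]'

```text
time: 21.85
ee_pos: [0.5081, -0.1593, 0.1576]
eef_rot: [-3.141, 0.002, -0.001]
wrist_force: [-0.0, 0.0, -0.1]
gripper_width: 0.0398
grip_force: 0.0
```

Emit:
send_rows --plan '[{"delta_rot":[0,0,0],"translation":[0,0,-3],"gripper":4},{"delta_rot":[0,0,0],"translation":[0,0,-6],"gripper":4},{"delta_rot":[0,0,0],"translation":[0,0,-8],"gripper":4},{"delta_rot":[0,0,0],"translation":[0,0,-8],"gripper":4},{"delta_rot":[0,0,0],"translation":[0,0,-8],"gripper":4}]'

```text
time: 22.35
ee_pos: [0.5089, -0.1596, 0.2379]
eef_rot: [3.141, -0.001, -0.001]
wrist_force: [-0.6, 0.2, -0.9]
gripper_width: 0.0399
grip_force: 0.0
```

Run:
```python
from h import *
s=sense();print(s['ee_pos'],s['wrist_force']); c=eyes.get_calibration('wrist'); im=save('wrist','w6.png')
print(proj(c,(.509,-.1596,.075)),proj(c,(.509,-.1596,.078)),proj(c,(.509,-.1596,.126)))
```

```text
[ 0.50890335 -0.15958723  0.23790464] [-0.63044874  0.20049342 -0.86196939]
(np.float64(258.9386747195593), np.float64(172.41551263445814)) (np.float64(258.9423070025189), np.float64(173.1087810424078)) (np.float64(259.0100975413629), np.float64(186.05607804163523))
```

View pics/w6.png

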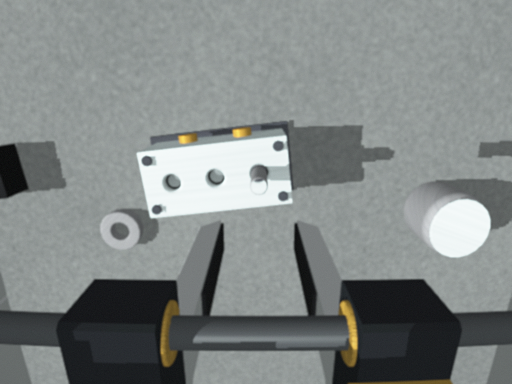

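The plunger stands upright in bore2, its top at about (259,186), which matches a seat depth of about 54 mm and a line about 3 mm above the face. Nothing else has moved, so I hand in.

```bash
python3 -c "
from plant import finish_job
print(finish_job())"
```

```text
the job is handed in; nothing more can be done
None
```

The plunger is seated on the bottom of bore2, the clear bore, and released, but while testing bore0 one push reached 32 N, over the block's 25 N limit; the job is handed in and no verdict came back.

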